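Show the base of a spice jar to the inspection camera

ROBOT

A 6-joint arm with a two-finger parallel gripper is mounted at the origin on a cart in front of the work surface, level with it; the furniture and walls round the work are solid. World frame = base frame: x ahead of the robot, y to its left, z up, the work surface at z = 0. Lengths are in m, angles in rad, forces in N, time in s.
With the tool pointing down it reaches from about 0.3 to 1 m from the base axis. Payload 5.1 kg.
Tool frame: the origin (TCP) lies at the very end of the fingers, on their centre line; the grasp point (between the pads) lies 19 mm behind it; z points along the fingers, y is the direction in which the jaws open and shut (so a half turn about z gives the same grasp; the last joint's range is limited). The gripper opens to 95 mm and grips with 3 to 60 N. Pads are 20 mm wide; open, the fingers measure 119 mm over their backs; the gripper's body (75 mm by 180 mm) begins 59 mm behind the grasp point.
Start: joints at [1.141, 0.124, 1.65, -0, 1.367, -0.083], TCP at [0.221, 0.611, 0.215] pointing down, gripper open.
Joint ranges: [-2.61, 2.61], [-1.02, 2.33], [0.03, 2.71], [-1.35, 4.49], [0.32, 2.68], [-2.91, 2.91]. Speed limits (rad/s): [2.57, 2.57, 3.14, 3.14, 3.14, 3.14].

INTERFACE

Orientations are given as a rotation vector (axis times angle).
In Python, from station import arm, get_image, order gives the robot as it stands.
- The arm moves only by the tool jog_arm, never from a script. Its argument "increments" is a list of rows, each a list of 2 entries, a list of its own where there are three numbers: the shift along the tool's x, y, z scaled (see below), then the turn about the tool's z scaled (see below). In form: [[[x, y, z], yaw], ...]. A call has exactly 5 rows; each row is the pose to reach, as a shift and turn from the pose commanded when the call began, along the tool's axes at that moment; what a row does not reach only later rows make up. The controller multiplies each number of a shift by 0.2 m and each number of a turn by 90 degrees. A row lasts 1/12 s, in which the tool goes at most 41.7 mm and 7.16 degrees, less where a joint would pass 70% of its speed; a pose out of reach is approached as far as the arm can. A call with a number of a shift or a turn outside -1 to 1 is refused whole. A call with a gripper value outside its range is refused whole. "grip" is the gripper command: -1 is shut, 1 is fully open, values between are in proportion, set as the call begins (left out, the last holds). The fingers move at their own pace and stop on an object; the grip force is fixed at half the most. Time passes only in rows, so rows that repeat a pose let the fingers close, or fill a call up. It gives the time, the measured TCP pose, the force and the opening at its end, in the units of the state.
- arm.get_obs(): the state, without advancing time (a new reading comes with each control period).
- get_image(name): name is "scene" or "top" or "wrist"; returns a dict with "frame" (400x640x3 uint8, red, green, blue), "camera_matrix" (3x3 intrinsics, pixels), "R" (3x3) and "t" (3): a world point X has camera coordinates R X + t; the wrist camera has in their place "tool_from_camera" (4x4, takes a point from camera to tool coordinates, whose origin is the TCP and whose axes are the flange's). Camera axes: x right, y down, z forward; pixel columns grow to the right and rows downward; lengths in m; the calibration is good to about 2 mm. A picture is of the moment at which its call begins: read the wrist's pose just before it. There is no depth.
- order.close_job(): hands the job in, once; it reports no verdict.
The state is a dict: "clock": time; "joint_positions": joint angles; "dq": joint speeds; "joint_efforts": joint torques, N m; "tool_pos": TCP position; "tool_rot": TCP orientation; "contact_force": force on the tool from outside, world axes, zero at the start; "ft_torque": the same for the moment, N m; "opening": opening from 0.0 (shut) to 1.0 (fully open).
Only numpy, scipy, OpenCV 4.12 (cv2) and the standard library are available. Lean on these libraries where they do the work, as an engineer would, in place of code of your own. Each camera call takes 0.05 s, during which the arm holds its last target. There are 200 camera calls.

TASK

The date code of the spice jar is on its underside: take the spice jar (glass jar with the black screw cap) out of the three-pocket tray and hold it in the air in front of the small inspection camera, so that its bottom looks squarely into the lens, centred, about 9 cm from the glass. Leave the shaker and the tin standing in their pockets and do not touch the camera. Finish while still holding the jar steadily there; do not put it down.

Things in the scene. Friction and masses are not known exactly. Their poses are not given: they have to be found in the camera images.
- jar: The spice jar: round clear-glass jar with a black screw cap, 41 mm in diameter all the way up, 105 mm tall (cap = the top 21 mm, same diameter), 0.08 to 0.15 kg. Stands upright, cap up, in one pocket of the tray. Origin: centre of its underside; z axis: from the underside up to the cap. It is round, so its turn about z does not matter.
- tray: Low wooden tray, fixed, 100 x 280 x 35 mm, walls and floor 5 mm, with three equal pockets in a row along its y axis (pocket centres at y = -0.092, 0 and +0.092, each 90 mm x about 87 mm). Jar, shaker and tin stand in the pockets in any order, up to about 10 mm off the pocket centres. Origin: centre of its underside on the table; z up.
- shaker: Glass shaker with a grey perforated top, 44 mm in diameter, 90 mm tall, standing in a pocket of the tray; to be left alone. Origin: centre of its underside; z up.
- tin: Food tin, 57 mm in diameter, 72 mm tall, standing in a pocket of the tray; to be left alone. Origin: centre of its underside; z up.
- camera_stand: Inspection camera standing at the back of the table, fixed: round dark foot 92 mm across, and between the arms of a fork a grey, round, tilting camera head 58 mm in diameter and 50 mm long whose hinge axis is 75 mm above the table. Origin: centre of the foot's underside on the table; -x is the side to which the head leans (roughly toward the robot).
- lens (a point): Centre of the camera's front glass, 31 mm from the hinge axis. z axis: the viewing direction, out of the lens; it leans from vertical by 20 to 37 degrees toward the stand's -x side (roughly toward the robot), differing from run to run. The head stays as it is set. The jar's underside should be about 90 mm out along this axis, the jar's z axis parallel to it (cap farther from the lens than the base).
Things that resemble listed ones, but are neither listed nor needed, are in the scene too. Leave any purple or red look-alike of the jar alone.

How it is judged:
By the outcome, as a careful person would: the job done as asked, in the order asked, and still so for the second after the job is handed in, while the arm keeps its last pose, push and grip.
It also fails if it takes over 32 s, if anything falls off the work surface, if the arm or the gripper's body presses on something with over 40 N, if the wrist force passes 120 N, or if a joint passes its speed limit or range.

## Working session

There is one attempt and no reset: what is moved stays moved. The work goes in short steps, Python scripts to look and compute and a tool call to move; the robot and the scene stay as the last step left them, time stands still between calls to the robot, and variables do not carry over. Pictures are saved under pics/ and viewed, about 8 in all and at most 12, crops included, and the job is handed in when it is done.

Besides the shell and the picture viewer there is one more tool, called after "Emit:" as name(argument=value, ...) on one line, values as JSON. jog_arm: Moves the arm, as the interface text tells. Shifts and turns lie within -1 to 1; 1 stands for 0.2 m of shift or 90 degrees of turn. Its arguments: {"type":"object","properties":{"increments":{"type":"array"},"grip":{"type":"number"}},"required":["increments"]}

```bash
ls; mkdir -p pics
cat > h.py <<'E'
from station import arm, get_image, order
import numpy as np, cv2
from scipy.spatial.transform import Rotation as Ro
def ray(im,u,v,obs=None):
    d=np.linalg.inv(im["camera_matrix"])@[u,v,1]
    if "R" in im: R=np.array(im["R"]);c=-R.T@im["t"];d=R.T@d
    else:
        T=np.eye(4);T[:3,:3]=Ro.from_rotvec(obs["tool_rot"]).as_matrix();T[:3,3]=obs["tool_pos"]
        T=T@np.array(im["tool_from_camera"]);c=T[:3,3];d=T[:3,:3]@d
    return c,d/np.linalg.norm(d)
def plane(im,u,v,z,obs=None):
    c,d=ray(im,u,v,obs);return c+d*(z-c[2])/d[2]
E
python3 - <<'E'
from h import *
import pickle
print(arm.get_obs())
ims={}
for n in("scene","top"):
    im=get_image(n);ims[n]=im;cv2.imwrite(f"pics/{n}0.png",im["frame"][:,:,::-1]);print(n,im["camera_matrix"],-np.array(im["R"]).T@im["t"],np.array(im["R"]))
pickle.dump(ims,open("ims0.pkl","wb"))
E
```

```text
pics
{'clock': 0.0, 'joint_positions': array([ 1.14138884e+00,  1.24480291e-01,  1.65164978e+00, -6.74989195e-06,
        1.36750360e+00, -8.26253180e-02]), 'dq': array([-0.00044803, -0.00022184, -0.00018055,  0.00075225,  0.0003465 ,
       -0.00054274]), 'joint_efforts': array([-2.14301843e-03, -4.17603600e+01, -3.59931564e+01,  7.72891939e-02,
        4.93274094e-02, -1.77118045e-04]), 'tool_pos': array([0.22069679, 0.61071039, 0.21341743]), 'tool_rot': array([-0.54190833, -3.09398176,  0.00310366]), 'contact_force': array([ 0.38092128, -0.17144296,  0.22385632]), 'ft_torque': array([ 0.0170696 ,  0.03456831, -0.00090321]), 'opening': 0.9978635054226287}
scene [[366.58290473   0.         319.26010221]
 [  0.         366.58290473 194.44996676]
 [  0.           0.           1.        ]] [ 0.16226379 -0.49002572  0.77415615] [[ 0.68260238 -0.73067021 -0.01323039]
 [-0.58762458 -0.53802423 -0.60434037]
 [ 0.43445523  0.42029867 -0.79661639]]
top [[365.15165806   0.         325.76501303]
 [  0.         365.15165806 201.76623257]
 [  0.           0.           1.        ]] [ 0.42165065 -0.11170905  0.93231435] [[-2.89502048e-02 -9.99580551e-01  7.79166945e-04]
 [-9.92282768e-01  2.86448044e-02 -1.20641553e-01]
 [ 1.20568631e-01 -4.26575160e-03 -9.92695829e-01]]
```

View pics/scene0.png

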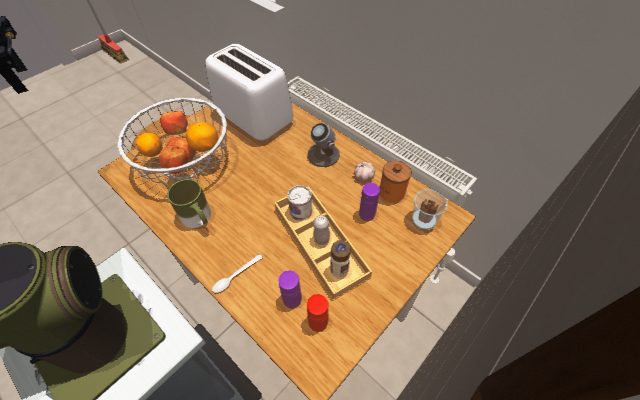

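View pics/top0.png

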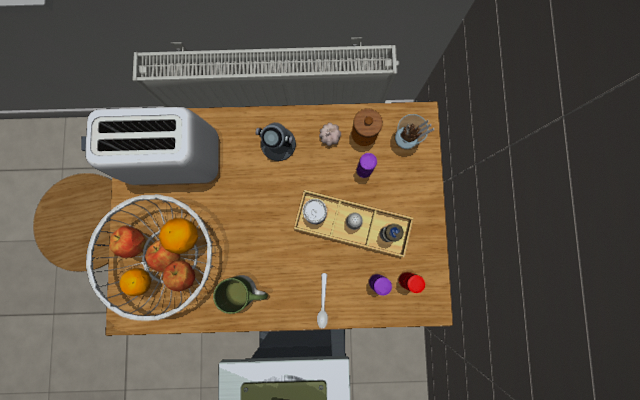

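The scene view shows the tray with the tin at (300,200), the shaker at (321,230) and a black-capped glass jar at (341,255). The purple look-alikes are at (290,288) and (369,200), the red one at (317,312), and the camera is at (322,145). In the top view the tray is around (353,222), the jar at (392,232) and the camera at (274,142). The jar at scene (341,255) / top (392,232) fits because it's clear glass with a black cap and stands in a tray pocket. I'll confirm with an enlarged crop.

Run:
```python
import pickle,cv2,numpy as np
ims=pickle.load(open("ims0.pkl","rb"))
s=ims["scene"]["frame"][:,:,::-1];t=ims["top"]["frame"][:,:,::-1]
f=lambda a,x,y,w,h,k:cv2.resize(a[y:y+h,x:x+w],None,fx=k,fy=k,interpolation=cv2.INTER_CUBIC)
A=np.hstack([f(s,300,115,50,50,8)[:300],]) if 0 else None
r1=np.hstack([f(s,295,115,60,50,6),f(t,245,115,60,50,6)])
r2=np.hstack([f(s,310,230,60,50,6),f(t,362,210,60,50,6)])
cv2.imwrite("pics/crop1.png",np.vstack([r1,r2])[:600])
```

```text
(no output)
```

View pics/crop1.png

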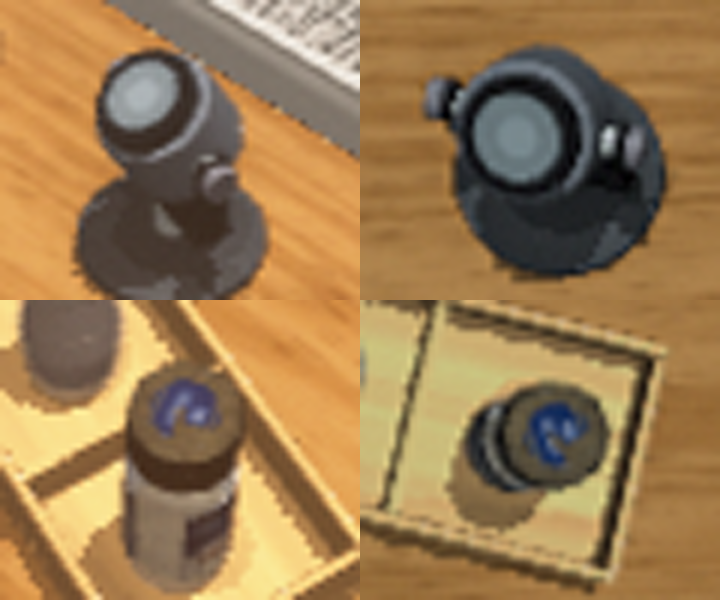

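The crop confirms the jar: glass body, black cap with a blue mark, cap top at scene (341.2,248.8) / top (394.5,232.5). The lens glass is at scene (318.8,131.2) / top (270.8,137.8), the foot disc at top (278.5,143.2), and the hinge knobs at top (258.3,131.3) and (289.2,139.2).

```bash
cat >> h.py <<'E'
def tri(rs):
    A=sum(np.eye(3)-np.outer(d,d) for c,d in rs);b=sum((np.eye(3)-np.outer(d,d))@c for c,d in rs)
    X=np.linalg.solve(A,b);return X,[np.linalg.norm(np.cross(X-c,d)) for c,d in rs]
E
python3 - <<'E'
from h import *
import pickle
np.set_printoptions(precision=4,suppress=True)
ims=pickle.load(open("ims0.pkl","rb"));s,t=ims["scene"],ims["top"]
L=tri([ray(s,318.8,131.2),ray(t,270.8,137.8)]);print("lens",L)
print("cap",tri([ray(s,341.2,248.8),ray(t,394.5,232.5)]), plane(s,341.2,248.8,.11),plane(t,394.5,232.5,.11))
F=plane(t,278.5,143.2,.006);print("foot",F)
k1,k2=plane(t,258.3,131.3,.075),plane(t,289.2,139.2,.075);print("knobs",k1,k2,(k1+k2)/2)
for H in ((k1+k2)/2,np.r_[F[:2],.075]):
  d=L[0]-H;n=np.linalg.norm(d);d/=n;print(n,d,np.degrees(np.arccos(d[2])),np.degrees(np.arctan2(d[1],d[0])))
h=k2-k1;print("hinge dir",np.degrees(np.arctan2(h[1],h[0])))
print([plane(t,*p,.035) for p in((362+54/6,210),(0.0+362+(660-360)/6,210+350/6-50))])
E
```

```text
lens (array([0.6774, 0.0074, 0.1055]), [np.float64(0.00180811343920755), np.float64(0.001808113439207399)])
cap (array([ 0.4491, -0.2681,  0.1145]), [np.float64(0.0021734961781313174), np.float64(0.002173496178131181)]) [ 0.4529 -0.2678  0.11  ] [ 0.4476 -0.2675  0.11  ]
foot [0.6914 0.003  0.006 ]
knobs [0.7023 0.0429 0.075 ] [ 0.6805 -0.0315  0.075 ] [0.6914 0.0057 0.075 ]
0.03357627114905329 [-0.4178  0.0496  0.9072] 24.881688882561107 173.22773637393286
0.033819043969875 [-0.4147  0.1298  0.9007] 25.75421587971107 162.62008852932607
hinge dir -106.33918415458251
[array([ 0.5069, -0.2266,  0.035 ]), array([ 0.4834, -0.3266,  0.035 ])]
```

Emit:
jog_arm(increments=[[[0,0,-0.2],0],[[0,0,-0.4],0],[[0,0,-0.6],0],[[0,0,-0.8],0],[[0,0,-0.9],0]], grip=0.3)

```text
clock: 0.52
tool_pos: [0.2212, 0.612, 0.4009]
tool_rot: [0.542, 3.093, 0.011]
contact_force: [-1.0, -0.1, 0.3]
opening: 0.707
```

Emit:
jog_arm(increments=[[[-0.103,-0.15,0],0],[[-0.206,-0.3,0],0],[[-0.309,-0.45,0],0],[[-0.412,-0.6,0],0],[[-0.515,-0.75,0],0]])

```text
clock: 0.93
tool_pos: [0.2668, 0.4335, 0.394]
tool_rot: [-0.541, -3.094, 0.001]
contact_force: [0.0, 0.0, -0.2]
opening: 0.647
```

Emit:
jog_arm(increments=[[[-0.103,-0.15,0],0],[[-0.206,-0.3,0],0],[[-0.309,-0.45,0],0],[[-0.412,-0.6,0],0],[[-0.515,-0.75,0],0]])

```text
clock: 1.35
tool_pos: [0.3125, 0.2575, 0.3942]
tool_rot: [-0.541, -3.095, 0.0]
contact_force: [0.7, -0.1, 0.7]
opening: 0.649
```

Emit:
jog_arm(increments=[[[-0.103,-0.15,0],0],[[-0.206,-0.3,0],0],[[-0.309,-0.45,0],0],[[-0.412,-0.6,0],0],[[-0.515,-0.75,0],0]])

```text
clock: 1.77
tool_pos: [0.3583, 0.0814, 0.3944]
tool_rot: [0.542, 3.094, 0.0]
contact_force: [1.3, 0.7, 0.2]
opening: 0.652
```

Emit:
jog_arm(increments=[[[-0.103,-0.15,0],0],[[-0.206,-0.3,0],0],[[-0.309,-0.45,0],0],[[-0.412,-0.6,0],0],[[-0.515,-0.75,0],0]])

```text
clock: 2.18
tool_pos: [0.4043, -0.0949, 0.3943]
tool_rot: [0.543, 3.094, 0.0]
contact_force: [1.3, 0.6, 0.6]
opening: 0.652
```

Emit:
jog_arm(increments=[[[-0.103,-0.15,0],0],[[-0.206,-0.3,0.1],-0.03],[[-0.309,-0.45,0.2],-0.06],[[-0.412,-0.6,0.3],-0.06],[[-0.515,-0.75,0.4],-0.06]])

```text
clock: 2.6
tool_pos: [0.4502, -0.2709, 0.3134]
tool_rot: [-0.397, -3.116, -0.0]
contact_force: [0.5, -0.4, -0.2]
opening: 0.647
```

Emit:
jog_arm(increments=[[[0,0,0.1],0],[[0,0,0.2],0],[[0,0,0.3],0],[[0,0,0.35],0],[[0,0,0.35],0]])

```text
clock: 3.02
tool_pos: [0.4489, -0.2681, 0.241]
tool_rot: [-0.395, -3.111, -0.005]
contact_force: [-0.8, 0.4, 0.4]
opening: 0.649
```

Run:
```python
from h import *
import pickle
o=arm.get_obs();im=get_image("wrist");pickle.dump((o,im),open("w1.pkl","wb"))
print(o["tool_pos"],o["tool_rot"],im["camera_matrix"],im["tool_from_camera"])
cv2.imwrite("pics/w1.png",im["frame"][:,:,::-1])
```

```text
[ 0.44890068 -0.26810051  0.24104561] [-0.39520083 -3.11116299 -0.00476844] [[309.92983728   0.         319.02655231]
 [  0.         309.92983728 199.98220104]
 [  0.           0.           1.        ]] [[-2.68246493e-04 -9.64044566e-01 -2.65740481e-01  7.54357595e-02]
 [ 9.99999918e-01 -3.39247397e-04  2.21280318e-04  5.83525955e-04]
 [-3.03475854e-04 -2.65740400e-01  9.64044578e-01 -1.70085809e-01]
 [ 0.00000000e+00  0.00000000e+00  0.00000000e+00  1.00000000e+00]]
```

View pics/w1.png

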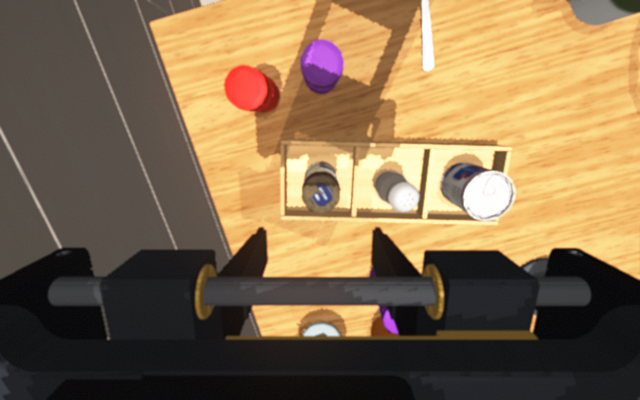

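The wrist view shows the jar cap at (322,193), the shaker top at (403,196), and the tray's front wall running from (283,143) to (510,147), so the jaws are parallel to the tray.

Run:
```python
from h import *
import pickle
o,im=pickle.load(open("w1.pkl","rb"))
np.set_printoptions(precision=4,suppress=True)
J=plane(im,322,193,.11,o);R=Ro.from_rotvec(o["tool_rot"]).as_matrix()
print("jar",J,"shaker",plane(im,403,196,.095,o))
print("rel tool jar",R.T@(J-o["tool_pos"]),"shaker",R.T@(plane(im,403,196,.095,o)-o["tool_pos"]))
a,b=[plane(im,*p,.035,o) for p in((283,143),(510,147))];print("wall tool",R.T@(a-o["tool_pos"]),R.T@(b-o["tool_pos"]),"az",np.degrees(np.arctan2(*(b-a)[1::-1])))
print("far",R.T@(plane(im,290,218,.035,o)-o["tool_pos"]));print(R)
```

```text
jar [ 0.4495 -0.2642  0.11  ] shaker [ 0.4777 -0.183   0.095 ]
rel tool jar [-0.0003  0.0036  0.1311] shaker [-0.0074  0.0892  0.1462]
wall tool [ 0.0426 -0.0425  0.2062] [0.0377 0.2308 0.2068] az 74.49619603432238
far [-0.052  -0.0364  0.2057]
[[-0.9682  0.25   -0.005 ]
 [ 0.25    0.9682  0.0037]
 [ 0.0058  0.0023 -1.    ]]
```

Emit:
jog_arm(increments=[[[0,0.018,0.18],0],[[0,0.018,0.36],0],[[0,0.018,0.54],0],[[0,0.018,0.72],0],[[0,0.018,0.86],0]])

```text
clock: 3.48
tool_pos: [0.4516, -0.2655, 0.072]
tool_rot: [0.395, 3.116, -0.001]
contact_force: [-0.5, 0.2, 0.2]
opening: 0.647
```

Emit:
jog_arm(increments=[[[0,0,0],0],[[0,0,0],0],[[0,0,0],0],[[0,0,0],0],[[0,0,0],0]], grip=-1)

```text
clock: 3.9
tool_pos: [0.4534, -0.2671, 0.0763]
tool_rot: [0.395, 3.111, -0.005]
contact_force: [0.9, -0.5, 6.1]
opening: 0.424
```

Emit:
jog_arm(increments=[[[0,0,0],0],[[0,0,0],0],[[0,0,0],0],[[0,0,0],0],[[0,0,0],0]])

```text
clock: 4.32
tool_pos: [0.4535, -0.2672, 0.0763]
tool_rot: [0.395, 3.111, -0.005]
contact_force: [0.5, 0.2, 6.5]
opening: 0.423
```

Emit:
jog_arm(increments=[[[0,0,-0.02],0],[[0,0,-0.04],0],[[0,0,-0.06],0],[[0,0,-0.08],0],[[0,0,-0.09],0]])

```text
clock: 4.73
tool_pos: [0.4514, -0.2657, 0.0913]
tool_rot: [0.396, 3.116, -0.0]
contact_force: [-0.3, -0.3, -1.4]
opening: 0.425
```

Emit:
jog_arm(increments=[[[0,0,0],0],[[0,0,0],0],[[0,0,0],0],[[0,0,0],0],[[0,0,0],0]])

```text
clock: 5.15
tool_pos: [0.4511, -0.2655, 0.0903]
tool_rot: [-0.396, -3.116, -0.001]
contact_force: [-0.3, -0.1, -1.2]
opening: 0.427
```

Run:
```python
from h import *
import pickle
o=arm.get_obs();a=get_image("scene");w=get_image("wrist");pickle.dump((o,a,w),open("s2.pkl","wb"))
f=a["frame"][:,:,::-1];print(o["tool_pos"],o["joint_positions"])
cv2.imwrite("pics/s2.png",np.hstack([cv2.resize(f[190:310,270:420],(500,400),interpolation=cv2.INTER_CUBIC),w["frame"][:,170:470,::-1]]))
```

```text
[ 0.4510664  -0.26546407  0.09030495] [-6.34533739e-01 -4.32090908e-02  2.04138175e+00  7.86644722e-06
  1.14412690e+00 -1.95274498e+00]
```

View pics/s2.png

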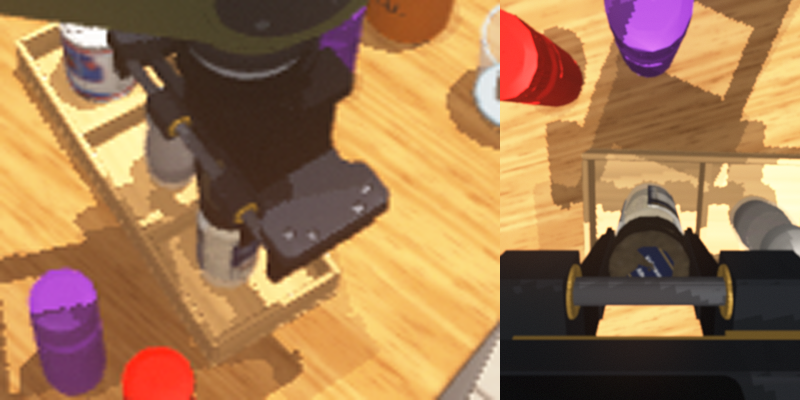

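The jar is clamped at the cap, upright and lifted clear: wrist load -1.2 N, base about 19 mm up. The interface can't tilt the tool, so I'll pivot the jar about the jaw axis by pushing its side against the front tray wall.

Emit:
jog_arm(increments=[[[0.03,0,0],0],[[0.06,0,0],0],[[0.08,0,0],0],[[0.1,0,0],0],[[0.12,0,0],0]])

```text
clock: 5.67
tool_pos: [0.429, -0.26, 0.0914]
tool_rot: [0.396, 3.112, -0.001]
contact_force: [4.1, -0.6, 0.2]
opening: 0.421
```

Emit:
jog_arm(increments=[[[0.02,0,0],0],[[0.04,0,0],0],[[0.06,0,0],0],[[0.08,0,0],0],[[0.1,0,0],0]])

```text
clock: 6.08
tool_pos: [0.409, -0.2552, 0.0915]
tool_rot: [0.395, 3.115, -0.002]
contact_force: [5.4, -1.3, 2.5]
opening: 0.425
```

Emit:
jog_arm(increments=[[[0.01,0,0],0],[[0.02,0,0],0],[[0.02,0,0],0],[[0.02,0,0],0],[[0.02,0,0],0]])

```text
clock: 6.5
tool_pos: [0.4048, -0.2537, 0.0906]
tool_rot: [-0.396, -3.116, 0.0]
contact_force: [4.2, -1.5, 2.4]
opening: 0.421
```

Run:
```python
from h import *
import pickle
o=arm.get_obs();a=get_image("scene");w=get_image("wrist");pickle.dump((o,a,w),open("s3.pkl","wb"))
f=a["frame"][:,:,::-1];print(o["tool_pos"],o["contact_force"])
cv2.imwrite("pics/s3.png",np.hstack([cv2.resize(f[190:310,270:420],(500,400),interpolation=cv2.INTER_CUBIC),w["frame"][:,170:470,::-1]]))
```

```text
[ 0.4047614  -0.25374827  0.09064763] [ 4.16672953 -1.53978087  2.43726787]
```

View pics/s3.png

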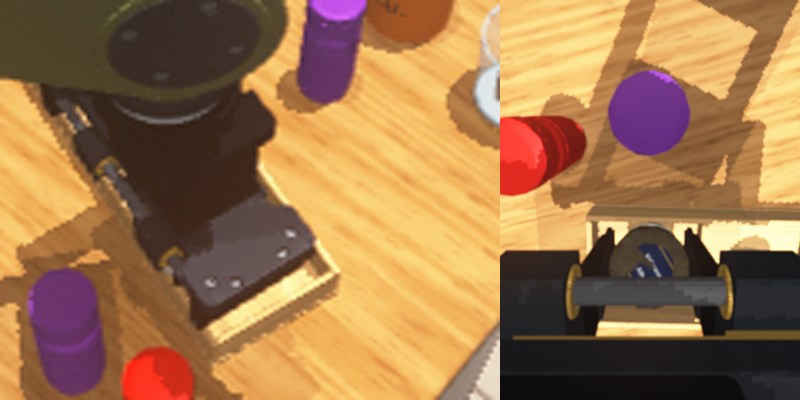

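The cap face now points at the wrist camera and the body is hidden behind it, which fits a tilt in the low-to-mid 20s of degrees. I'll lift clear and go look next to the inspection camera.

Emit:
jog_arm(increments=[[[-0.015,0,-0.05],0],[[-0.03,0,-0.2],0],[[-0.03,0,-0.4],0],[[-0.03,0,-0.6],0],[[-0.03,0,-0.8],0]])

```text
clock: 7.02
tool_pos: [0.4085, -0.2536, 0.2504]
tool_rot: [-0.394, -3.11, -0.006]
contact_force: [1.3, -0.3, -1.2]
opening: 0.421
```

Run:
```python
from h import *
import pickle
o=arm.get_obs();ims={n:get_image(n) for n in("scene","top","wrist")};pickle.dump((o,ims),open("s4.pkl","wb"))
print(o["tool_pos"])
f=ims["scene"]["frame"][:,:,::-1];w=ims["wrist"]["frame"][:,:,::-1]
cv2.imwrite("pics/s4.png",np.hstack([cv2.resize(f[130:310,260:420],(400,450),interpolation=cv2.INTER_CUBIC),cv2.resize(w[200:320,240:400],(400,450)[:1]+(300,))if 0 else cv2.copyMakeBorder(cv2.resize(w[190:340,240:400],(400,375)),0,75,0,0,0)]))
```

```text
[ 0.40849386 -0.25355426  0.25038796]
```

View pics/s4.png

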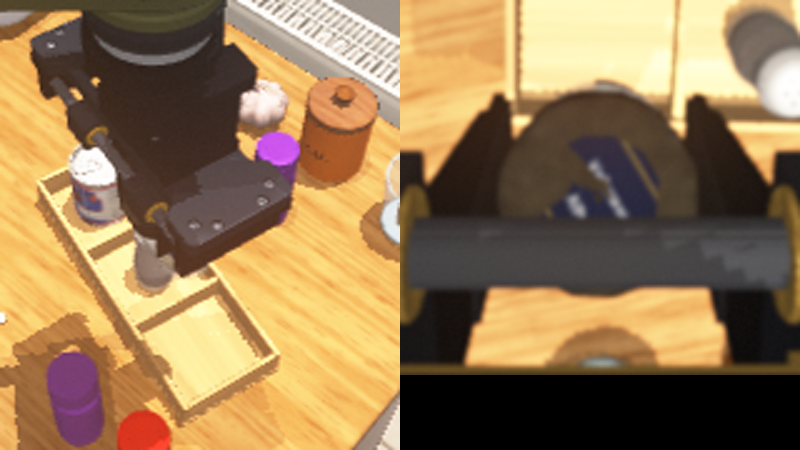

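The cap face looks nearly circular in the wrist view: rows 227–307, columns 280–359, with a sliver of base showing above it at row about 223. I'll solve for the tilt from these edges.

Run:
```python
from h import *
import pickle
from scipy.optimize import least_squares
np.set_printoptions(precision=4,suppress=True)
o,ims=pickle.load(open("s4.pkl","rb"));w=ims["wrist"];K=w["camera_matrix"];Ti=np.linalg.inv(w["tool_from_camera"])
def pr(P):
    c=(Ti[:3,:3]@P.T).T+Ti[:3,3];q=(K@c.T).T;return q[:,:2]/q[:,2:]
a=np.linspace(0,2*np.pi,180)
def rings(p):
    x,z,th=p;ax=np.array([np.sin(th),0,-np.cos(th)]);e=np.array([np.cos(th),0,np.sin(th)])
    ring=.0205*(np.outer(np.cos(a),e)+np.outer(np.sin(a),[0,1,0]))
    C=np.array([x,0,z]);return pr(C+ring),pr(C-.105*ax+ring),C,ax
def f(p):
    t,b,*_=rings(p);return [t[:,1].min()-227.2,t[:,1].max()-307.2,np.ptp(t[:,0])-78.8,b[:,1].min()-222.8]
for s in (0,-2,2):
  r=least_squares(lambda p:np.array(f(p))+[0,0,0,s],[.0,-.04,.4]);_,_,C,ax=rings(r.x);print(r.x,np.degrees(r.x[2]),r.fun,"base tool",C-.105*ax)
# lens geometry from initial images: visible knob
ims=pickle.load(open("ims0.pkl","rb"))
print("knob",tri([ray(ims["scene"],331,145.3),ray(ims["top"],289.2,139.2)]))
```

```text
[-0.0009 -0.0242  0.32  ] 18.337497093823004 [ 0.1394 -0.147   0.1499  0.0157] base tool [-0.0339  0.      0.0755]
[-0.0009 -0.024   0.3366] 19.286816769433823 [ 0.0749 -0.0781  0.0799  0.0075] base tool [-0.0356  0.      0.0751]
[-0.0008 -0.0243  0.3035] 17.39027119497236 [ 0.2099 -0.2237  0.2276  0.0262] base tool [-0.0322  0.      0.0759]
knob (array([ 0.6812, -0.0328,  0.0776]), [np.float64(0.0018080245624310088), np.float64(0.0018080245624309329)])
```

The jar's tilt is about 18° and the lens leans about 26°. I'll go back down and push about 12 mm further.

Emit:
jog_arm(increments=[[[0,0,0.2],0],[[0,0,0.4],0],[[0,0,0.6],0],[[0,0,0.75],0],[[0,0,0.8],0]])

```text
clock: 7.58
tool_pos: [0.4064, -0.2514, 0.083]
tool_rot: [-0.395, -3.106, -0.011]
contact_force: [1.6, -0.0, 0.7]
opening: 0.42
```

Emit:
jog_arm(increments=[[[0.03,0,0],0],[[0.05,0,0],0],[[0.07,0,0],0],[[0.085,0,0],0],[[0.095,0,0],0]])

```text
clock: 8.0
tool_pos: [0.3929, -0.2512, 0.0927]
tool_rot: [0.395, 3.114, -0.003]
contact_force: [3.3, -1.2, -0.9]
opening: 0.421
```

Emit:
jog_arm(increments=[[[0,0,0],0],[[0,0,0],0],[[-0.015,0,-0.02],0],[[-0.03,0,-0.2],0],[[-0.03,0,-0.4],0]])

```text
clock: 8.42
tool_pos: [0.395, -0.2496, 0.1674]
tool_rot: [-0.394, -3.106, -0.009]
contact_force: [0.6, -0.9, -1.1]
opening: 0.425
```

Emit:
jog_arm(increments=[[[0,0,-0.15],0],[[0,0,-0.3],0],[[0,0,-0.45],0],[[0,0,-0.6],0],[[0,0,-0.6],0]])

```text
clock: 8.83
tool_pos: [0.3992, -0.2531, 0.2974]
tool_rot: [0.395, 3.111, -0.008]
contact_force: [0.4, 0.0, -0.9]
opening: 0.423
```

Run:
```python
from h import *
import pickle
o=arm.get_obs();w=get_image("wrist");pickle.dump((o,w),open("s5.pkl","wb"))
print(o["tool_pos"],o["tool_rot"],o["contact_force"])
cv2.imwrite("pics/s5.png",cv2.resize(w["frame"][190:340,240:400,::-1],(640,600),interpolation=cv2.INTER_CUBIC))
```

```text
[ 0.3992138  -0.25310727  0.29742949] [ 0.39479763  3.11051704 -0.00758905] [ 0.41401162  0.04749524 -0.89293697]
```

View pics/s5.png

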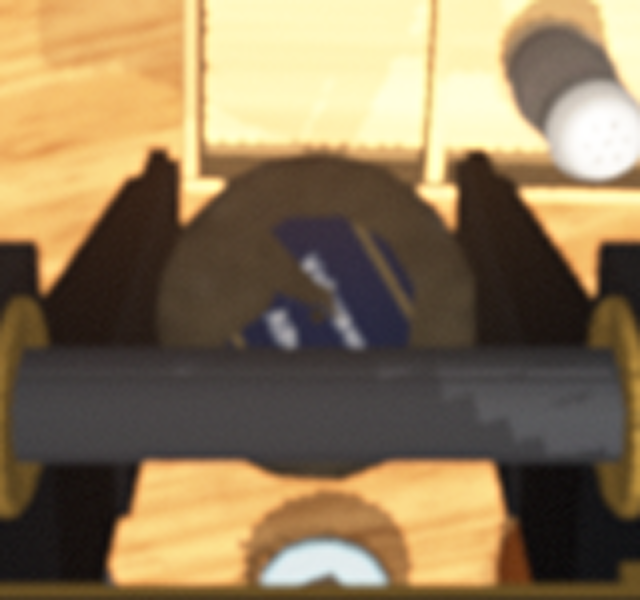

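The cap is now at rows 229–309, columns 279–358, and the base is fully hidden behind it, so the tilt has increased to about 26° by the push geometry. Next I'll move to the inspection camera.

Emit:
jog_arm(increments=[[[-0.06,0.162,0],0],[[-0.119,0.324,0],0],[[-0.178,0.487,0],0],[[-0.237,0.649,0],0],[[-0.296,0.811,0],0]])

```text
clock: 9.3
tool_pos: [0.4949, -0.1078, 0.2877]
tool_rot: [-0.395, -3.11, -0.001]
contact_force: [0.9, -0.7, -1.5]
opening: 0.423
```

Emit:
jog_arm(increments=[[[-0.08,0.2,0],0],[[-0.15,0.4,0],0],[[-0.22,0.6,0],0.01],[[-0.27,0.74,0],0.02],[[-0.297,0.811,0],0.02]])

```text
clock: 9.72
tool_pos: [0.5937, 0.0359, 0.2871]
tool_rot: [-0.439, -3.104, 0.0]
contact_force: [-0.6, -0.7, -1.5]
opening: 0.419
```

Emit:
jog_arm(increments=[[[0,0,0],0],[[0,0,0],0],[[0,0,0],0],[[0,0,0],0],[[0,0,0],0]])

```text
clock: 10.13
tool_pos: [0.5933, 0.0313, 0.2907]
tool_rot: [-0.447, -3.109, 0.001]
contact_force: [-0.1, 0.2, -0.9]
opening: 0.426
```

Run:
```python
from h import *
import pickle
o=arm.get_obs();ims={n:get_image(n) for n in("scene","top","wrist")};pickle.dump((o,ims),open("s6.pkl","wb"))
print(o["tool_pos"],o["tool_rot"])
f=ims["scene"]["frame"][:,:,::-1];t=ims["wrist"]["frame"][:,:,::-1]
cv2.imwrite("pics/s6.png",np.vstack([cv2.resize(f[60:180,260:400],(700,600),interpolation=cv2.INTER_CUBIC)[:600]]))
```

```text
[0.59331752 0.03128427 0.29068145] [-4.47298695e-01 -3.10936692e+00  5.60849565e-04]
```

View pics/s6.png

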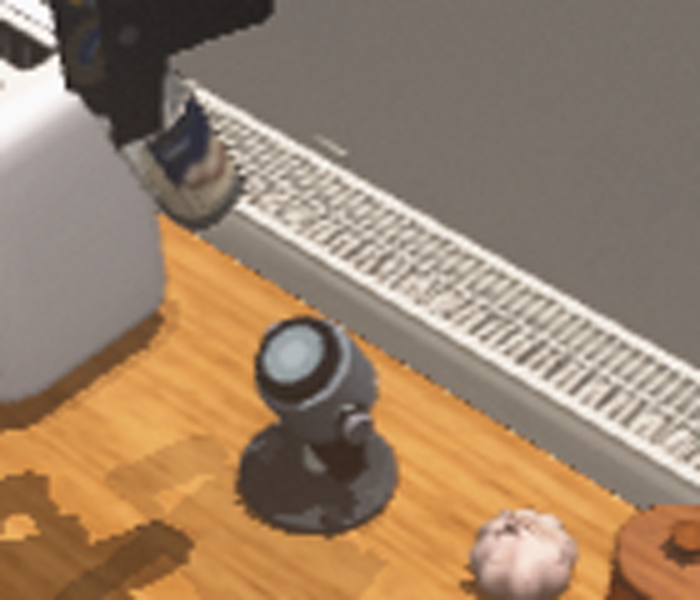

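The scene view shows the jar tilted above the camera, with its base rim around scene px (302,100), the lens at (319.4,130.4) and the toaster clear. I'll step 80 mm forward so the wrist camera can see the lens from close by.

Emit:
jog_arm(increments=[[[-0.1,0,0],0],[[-0.2,0,0],0],[[-0.3,0,0],0],[[-0.4,0,0],0],[[-0.4,0,0],0]])

```text
clock: 10.7
tool_pos: [0.6727, 0.0087, 0.2899]
tool_rot: [0.447, 3.109, -0.001]
contact_force: [-0.5, -0.8, -0.5]
opening: 0.427
```

Run:
```python
from h import *
import pickle
o=arm.get_obs();w=get_image("wrist");pickle.dump((o,w),open("s7.pkl","wb"))
print(o["tool_pos"],o["tool_rot"])
cv2.imwrite("pics/s7.png",cv2.resize(w["frame"][100:250,240:400,::-1],(640,600),interpolation=cv2.INTER_CUBIC))
```

```text
[0.6727167  0.00865377 0.28994927] [ 4.46855121e-01  3.10908467e+00 -7.26300943e-04]
```

View pics/s7.png

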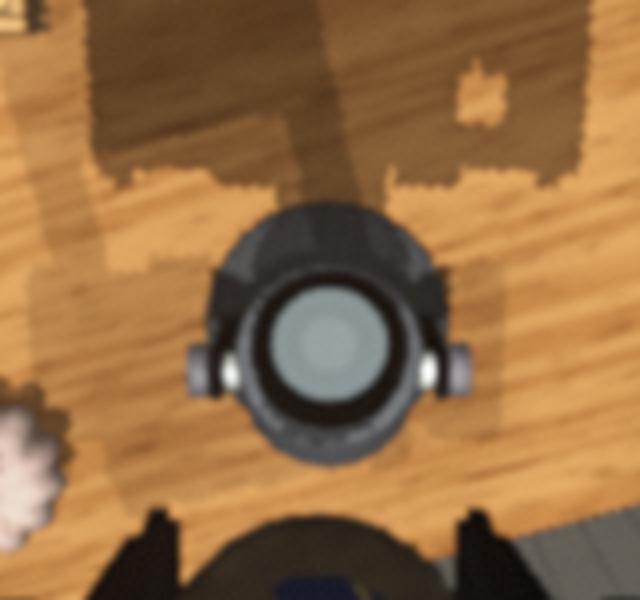

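The wrist close-up shows the lens glass centre at (322.2,186.2), the hinge knobs at (290.2,192.7) and (354.2,192.5), and the foot centred near (322.1,180.7) with radius 30 px. The hinge is parallel to the jaws, so the yaw is right.

Run:
```python
from h import *
import pickle
from scipy.optimize import brentq
np.set_printoptions(precision=4,suppress=True)
o,w=pickle.load(open("s7.pkl","rb"))
R=Ro.from_rotvec(o["tool_rot"]).as_matrix();tx=R[:,0]*[1,1,0];tx/=np.linalg.norm(tx)
print("tool x az",np.degrees(np.arctan2(tx[1],tx[0])))
k1,k2=plane(w,290.2,192.7,.075,o),plane(w,354.2,192.5,.075,o);H=(k1+k2)/2
F=plane(w,322.1,180.7,.006,o)
print("H",H,"span",np.linalg.norm(k1-k2),"az",np.degrees(np.arctan2(*(k1-k2)[1::-1])),"foot",F)
c,d=ray(w,322.2,186.2,o)
for n,h in(("hinge",H),("foot",np.r_[F[:2],.075])):
  g=lambda th:np.dot(np.cross((h+.031*(np.sin(th)*tx+np.cos(th)*np.array([0,0,1])))-c,d),R[:,1])
  th=brentq(g,0,1);print(n,np.degrees(th),h+.031*(np.sin(th)*tx+[0,0,np.cos(th)]))
# jar tilt from scene view in s6: predicted silhouette
o,ims=pickle.load(open("s6.pkl","rb"));s=ims["scene"];R=Ro.from_rotvec(o["tool_rot"]).as_matrix()
K,Rs,ts=s["camera_matrix"],np.array(s["R"]),s["t"]
def pr(P):
  q=(K@(Rs@P.T+np.array(ts)[:,None])).T;return q[:,:2]/q[:,2:]
a=np.linspace(0,2*np.pi,180)
for deg in(18,22,26,30):
  th=np.radians(deg);ax=R@[np.sin(th),0,-np.cos(th)];e=R@[np.cos(th),0,np.sin(th)];C=o["tool_pos"]+R@[-.0005,0,-.0242]
  B=C-.105*ax;ring=.0205*(np.outer(np.cos(a),e)+np.outer(np.sin(a),R[:,1]));P=pr(B+ring);Q=pr(B+.05*ax+ring)
  v=pr(np.array([B,B+.05*ax]));v=v[0]-v[1];n=np.array([-v[1],v[0]])/np.linalg.norm(v)
  l=lambda X:X[[np.argmin(X@n),np.argmax(X@n)]]
  el=cv2.fitEllipse(P.astype(np.float32))
  print(deg,"base ctr",P.mean(0),"bbox",P.min(0),P.max(0),"axis ang",np.degrees(np.arctan2(v[1],v[0])),"edge base",l(P).ravel(),"edge mid",l(Q).ravel())
cv2.imwrite("pics/s8.png",cv2.resize(s["frame"][70:112,270:322,::-1],None,fx=12,fy=12,interpolation=cv2.INTER_CUBIC))
```

```text
tool x az 163.64228414259512
H [0.6942 0.0072 0.075 ] span 0.08193992179448607 az -106.1876484563948 foot [0.6934 0.008  0.006 ]
hinge 28.21113366357951 [0.6801 0.0113 0.1023]
foot 26.320350152826496 [0.6802 0.0118 0.1028]
18 base ctr [297.5862 105.4107] bbox [289.3954  98.4867] [305.9025 112.3449] axis ang 63.31385524701406 edge base [305.4065 101.3963 289.8705 109.3934] edge mid [298.4415  86.5276 282.1215  94.983 ]
22 base ctr [300.1023 103.5632] bbox [292.0855  96.3666] [308.2518 110.7581] axis ang 58.433222369519335 edge base [307.4982  98.7706 292.8151 108.3153] edge mid [299.3788  84.6842 283.9682  94.7805]
26 base ctr [302.5365 101.58  ] bbox [294.7099  94.1132] [310.5033 109.0324] axis ang 53.458798701452785 edge base [309.5751  96.2265 295.7443 107.0623] edge mid [300.3317  82.9866 285.8399  94.4558]
30 base ctr [304.8805  99.4677] bbox [297.2601  91.7359] [312.6471 107.1715] axis ang 48.41495368476275 edge base [311.381   93.4046 298.4948 105.4673] edge mid [301.0424  81.0678 287.5726  93.8354]
```

View pics/s8.png

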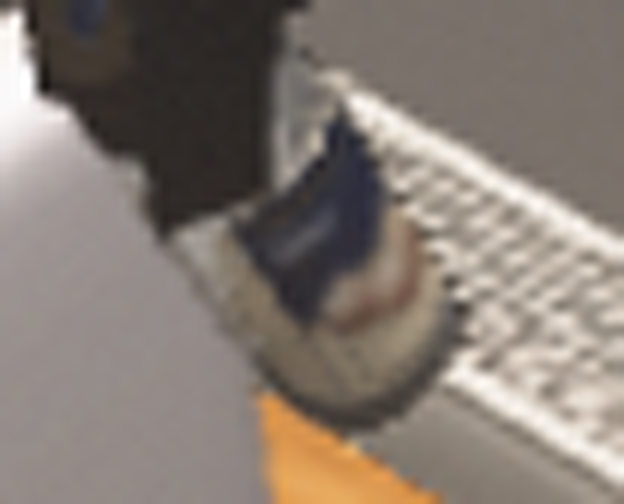

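The jar edges here run at about 58° (right) and 53° (left). The base rim's bottom is at row 106.0 and its right extreme at column 309. That gives a jar tilt of about 24–25° against the lens's about 27°, which is close enough. I'll work out the final shift using the lens as a reference in the same image.

Run:
```python
from h import *
import pickle
from scipy.optimize import least_squares
np.set_printoptions(precision=4,suppress=True)
L=np.array([.6801,.0115,.1025])
o,ims=pickle.load(open("s6.pkl","rb"));s=ims["scene"];R=Ro.from_rotvec(o["tool_rot"]).as_matrix()
K,Rs,ts=s["camera_matrix"],np.array(s["R"]),np.array(s["t"])
def pr(P):
  q=(K@(Rs@P.T+ts[:,None])).T;return q[:,:2]/q[:,2:]
off=np.array([319.1,130.8])-pr(L[None])[0];print("scene offset",off)
a=np.linspace(0,2*np.pi,180)
def f(p):
  th,z=p;ax=R@[np.sin(th),0,-np.cos(th)];e=R@[np.cos(th),0,np.sin(th)]
  G=o["tool_pos"]+R@[-.002,0,-.019];B=G-z*ax
  ring=.0205*(np.outer(np.cos(a),e)+np.outer(np.sin(a),R[:,1]));P=pr(B+ring)+off
  return np.array([P[:,0].max()-309,P[:,1].max()-106]),B,ax
r=least_squares(lambda p:f(p)[0],[.43,.09]);print("free fit",np.degrees(r.x[0]),r.x[1])
for th in(24.5,26):
  r=least_squares(lambda p:f([np.radians(th),p[0]])[0],[.09]);_,B,ax=f([np.radians(th),r.x[0]])
  t=np.radians(27);d=R[:,0]*np.sin(t)*[1,1,0]+[0,0,np.cos(t)];T=L+.09*d
  print(th,"s",r.x,r.fun,"B",B,"target",T,"delta s6 tool",R.T@(T-B)/.2)
```

```text
scene offset [ 1.3833 -0.1308]
free fit 25.63843654855974 0.08611808283152024
24.5 s [0.086] [-0.5382  0.3671] B [0.6294 0.0207 0.2314] target [0.6409 0.023  0.1827] delta s6 tool [-0.0517  0.0276  0.2437]
26 s [0.0861] [ 0.167  -0.1227] B [0.6315 0.0201 0.2322] target [0.6409 0.023  0.1827] delta s6 tool [-0.0412  0.0276  0.2478]
```

Emit:
jog_arm(increments=[[[0.1,0.005,0],0],[[0.2,0.01,0],0],[[0.28,0.015,0.03],0],[[0.33,0.022,0.08],0],[[0.355,0.022,0.12],0]])

```text
clock: 11.17
tool_pos: [0.6021, 0.0349, 0.2669]
tool_rot: [0.444, 3.11, 0.0]
contact_force: [-0.3, 0.7, -1.6]
opening: 0.424
```

Emit:
jog_arm(increments=[[[0,0,0.04],0],[[0,0,0.08],0],[[0,0,0.11],0],[[0,0,0.125],0],[[0,0,0.125],0]])

```text
clock: 11.58
tool_pos: [0.6036, 0.0341, 0.2402]
tool_rot: [-0.445, -3.108, 0.0]
contact_force: [0.0, -0.4, -2.2]
opening: 0.423
```

Emit:
jog_arm(increments=[[[0,0,0],0],[[0,0,0],0],[[0,0,0],0],[[0,0,0],0],[[0,0,0],0]])

```text
clock: 12.0
tool_pos: [0.604, 0.0343, 0.2421]
tool_rot: [0.444, 3.109, 0.0]
contact_force: [-0.1, -0.3, -0.4]
opening: 0.422
```

Run:
```python
from h import *
import pickle
np.set_printoptions(precision=4,suppress=True)
o=arm.get_obs();s=get_image("scene");t=get_image("top");pickle.dump((o,s,t),open("s9.pkl","wb"))
R=Ro.from_rotvec(o["tool_rot"]).as_matrix();L=np.array([.6801,.0115,.1025])
K,Rs,ts=s["camera_matrix"],np.array(s["R"]),np.array(s["t"])
th=np.radians(25.6);ax=R@[np.sin(th),0,-np.cos(th)];B=o["tool_pos"]+R@[-.002,0,-.019]-.086*ax
t=np.radians(27);d=R[:,0]*np.sin(t)*[1,1,0]+[0,0,np.cos(t)];v=B-L
print(o["clock"],o["tool_pos"],"range",v@d,"lateral",R.T@(v-(v@d)*d))
e=R@[np.cos(th),0,np.sin(th)];a=np.linspace(0,2*np.pi,60);P=B+.0205*(np.outer(np.cos(a),e)+np.outer(np.sin(a),R[:,1]))
q=(K@(Rs@P.T+ts[:,None])).T;q=q[:,:2]/q[:,2:]+[1.38,-.13]
c=cv2.resize(s["frame"][70:180,260:400,::-1],None,fx=5,fy=5,interpolation=cv2.INTER_CUBIC)
cv2.polylines(c,[((q-[260,70]+.5)*5).astype(np.int32)],True,(0,255,0),1)
cv2.imwrite("pics/s9.png",c)
```

```text
12.0 [0.604  0.0343 0.2421] range 0.09047836731047054 lateral [-0.0008  0.0006 -0.0004]
```

View pics/s9.png

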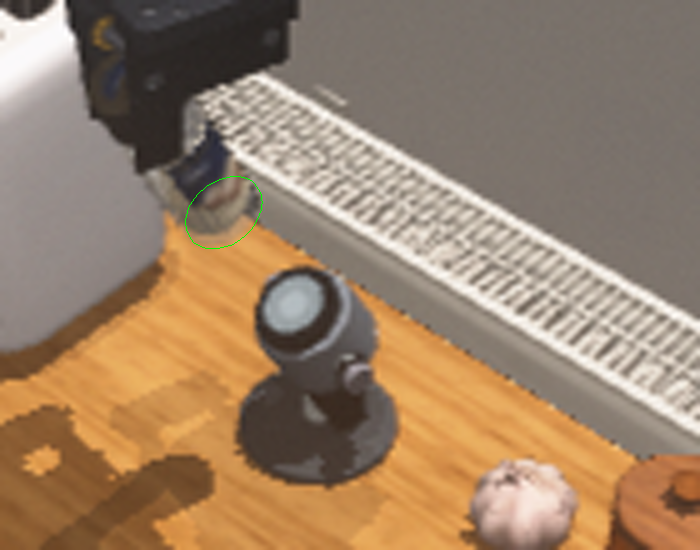

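The jar base rim is at crop (225,210), matching the predicted ring to about 1 px (3 mm). The range is about 9 cm, the base is centred on the lens axis, and the arm is still. I'm handing in.

Run:
```python
from h import *
o=arm.get_obs();print(o["clock"],o["tool_pos"],o["opening"],abs(o["dq"]).max())
print(order.close_job())
```

```text
12.1 [0.60387642 0.03430923 0.24189903] 0.4273021904520845 0.0017367260092538957
the job is handed in; nothing more can be done
None
```

The spice jar is out of the tray and held in the air in front of the inspection camera, and the job was handed in at 12.1 s. The jog interface can't tilt the tool. I gripped the jar by its cap and tilted it in the jaws by pushing it twice against the tray's front wall, then carried it over the lens.

**Last checks:**
- **Distance and centring:** the bottom is about 90 mm from the glass, and the calculated sideways offset is about 1 mm. The predicted base rim sat about 1 px (3 mm) off in the last picture, so the distance could be 2–3 mm more.
- **Tilt:** the jar leans about 25–26° and the lens about 26–28°, so they differ by about 2°. These tilt estimates scattered by a degree or two, and an early lens estimate was 25°.
- **Steadiness:** the grip was closed on the jar and the joints were almost still.
- **Forces and other objects:** the highest force reading was about 7 N. The pictures show the shaker and tin still in their pockets after the jar came out, though I took no final picture of the tray. The camera was not touched.

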